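Move the rinsed sanding blocks to the carrying rack in grit order

TASK

The four wet-sanding blocks have drained and must go from the steel drain rack into the empty wooden carrying rack. Worn blocks show no grit mark, only their place in the row tells coarse from fine, so keep the order: each block goes into the bay of the carrying rack that matches its bay in the drain rack, counted from the left. Stand each one on its edge as it stands now, in the middle of its bay and parallel to the battens.

Things in the scene. Friction and masses are not known exactly. Their poses are not given: they have to be found in the camera images.
- felt_block_mid (a point): Pale wooden sanding block with a grey felt sole on one long side, 125 long, 40 thick (felt included), 66 mm tall as it stands on edge; the thickest. Its point lies at the block's centre, half-way up; x along its length, y through its thickness, z up as it stands.
- thin_block_mid (a point): Tan sanding block, 81 long, 28 thick, 61 mm tall as it stands on edge; the shortest in length. Its point lies at the block's centre, half-way up; x along its length, y through its thickness, z up as it stands.
- black_block_mid (a point): Black rubber sanding block, 140 long, 26 thick, 74 mm tall as it stands on edge; the longest and tallest. Its point lies at the block's centre, half-way up; x along its length, y through its thickness, z up as it stands.
- cork_block_mid (a point): Plain cork sanding block, 112 long, 34 thick, 60 mm tall as it stands on edge. Its point lies at the block's centre, half-way up; x along its length, y through its thickness, z up as it stands.
- drain_rack: Steel slatted drain rack on a grey drip tray, 190 x 348 mm, fixed, left or right of the other; holds the blocks at the start, one a bay, lengths along x. Origin: on the table under its centre; x away from the robot, y left along the row, z up. Bay centres x = 0, y = 111, 37, -37, -111 mm, left to right. Deck at z = 24 mm; wire hoops between bays, 4 mm thick, tops at z = 38.
- carry_rack: Wooden carrying rack, 196 x 348 mm, fixed, empty. Origin: on the table under its centre; x away from the robot, y left along the row. Bay centres x = 0, y = 111, 37, -37, -111 mm, left to right. Bay floor z = 24 mm; battens between bays 8 mm wide, tops z = 38; lips front and back at x = 88 to 98, tops z = 36; end posts with dowel hand grips outside y = 159, tops z = 80 mm.
There are look-alikes about, which are no part of the job. What is shaped like the part that bears cork_block_mid but blue or orange is not meant.

How it is judged:
By the outcome, as a careful person would: the job done as asked, in the order asked, and still so for the second after the job is handed in, with the robot touching nothing.
It also fails if it takes over 102 s, if anything falls off the work surface, if the arm or the gripper's body presses on something with over 40 N, if the wrist force passes 120 N, or if a joint passes its speed limit or range.

ROBOT

A 6-joint arm with a two-finger parallel gripper is mounted at the origin on the work surface; the furniture and walls round the work are solid. World frame = base frame: x ahead of the robot, y to its left, z up, the work surface at z = 0. Lengths are in m, angles in rad, forces in N, time in s.
With the tool pointing down it reaches from about 0.375 to 0.925 m from the base axis. Payload 5.7 kg.
Tool frame: the origin (TCP) lies midway between the tips of the shut fingers; the grasp point (between the pads) lies 19 mm behind it; z points along the fingers, y is the line along which they close (so a half turn about z gives the same grasp; the last joint's range is limited). The gripper opens to 85 mm and grips with 20 to 120 N. Pads are 22 mm wide; open, the fingers measure 114 mm over their backs; the gripper's body (76 mm by 85 mm) begins 54 mm behind the grasp point. The pads swing forward as they close: fully open they stand 13 mm farther back than shut.
Start: joints at [1.01, 0.359, 1.51, -0, 1.272, -0.115], TCP at [0.259, 0.541, 0.231] pointing down, gripper open.
Joint ranges: [-2.97, 2.97], [-1.01, 2.36], [0.21, 2.38], [-0.96, 4.11], [0.2, 2.71], [-2.98, 2.98]. Speed limits (rad/s): [2.39, 2.39, 3.14, 3.14, 3.14, 3.14].

INTERFACE

Orientations are given as a unit quaternion [x, y, z, w].
In Python, from cell import ctrl, optics, ticket gives the robot as it stands. The module is installed in compiled form; this text tells all that it offers.
- The arm moves only by the tool jog_arm, never from a script. Its argument "moves" is a list of rows, each a list of 5 numbers: the shift along the world's x, y, z in m, then the turn about the world's z in degrees, then the finger opening in m, from 0 to 0.0854. In form: [[dx, dy, dz, turn, claw], ...]. A call has 1 to 8 rows; each row is the pose to reach, as a shift and turn from the pose commanded when the call began; what a row does not reach only later rows make up. A row lasts 1/10 s, in which the tool goes at most 50 mm and 8.59 degrees, less where a joint would pass 70% of its speed; a pose out of reach is approached as far as the arm can. A call with a gripper value outside its range is refused whole. The fingers move at their own pace and stop on an object; the grip force is fixed at half the most. Time passes only in rows, so rows that repeat a pose let the fingers close. It gives the time, the measured TCP pose, the force, the opening and the grip force at its end, in the units of the state.
- ctrl.sense(): the state, without advancing time (a new reading comes with each control period).
- optics.capture(name): name is "scene" or "side" or "wrist"; returns a dict with "color" (384x512x3 uint8, red, green, blue), "camera_matrix" (3x3 intrinsics, pixels), "rvec" (rotation vector, rad) and "tvec" (3), from world to camera coordinates, as OpenCV has them; the wrist camera has in their place "T_tool_cam" (4x4, takes a point from camera to tool coordinates, whose origin is the TCP and whose axes are the flange's). Camera axes: x right, y down, z forward; pixel columns grow to the right and rows downward; lengths in m; the calibration is good to about 2 mm. The wrist camera is an equidistant fisheye: a pixel r from the principal point sees the ray r / f radians off the axis. A picture is of the moment at which its call begins: read the wrist's pose just before it. There is no depth.
- ticket.sign_off(): hands the job in; it is judged then, once.
Trained networks look in a picture, given as the dict that the camera call returned (one of the last four; its "shot" number tells which), for a name from the list of things; names that differ only in an ending like _2 or _b are one class to them, and where a whole thing is asked for, a point or a joint stands for the part that bears it (a point fixed in the world has none). Each returns a list of dicts, best first, with "confidence" (0 to 1); they miss things now and then, are a little off and sometimes report something else, mostly with a low value. They report only what shows in the picture. A call takes as long as a camera call. They do not tell look-alikes from the thing itself.
- optics.look_for(picture, target): "point" ([x, y, z] in m, in the coordinates of the camera as it stood for that picture, good to about 4 mm: the middle of the surface that is visible of it).
- optics.outline_of(picture, target): "pixels" (384x512 bool, what is visible of it).
- optics.mark_of(picture, target): "point" ([x, y, z] in m, in the coordinates of the camera as it stood for that picture, good to about 4 mm: a listed point, or the origin of a listed thing).
The state is a dict: "clock": time; "joints": joint angles; "qd": joint speeds; "tau": joint torques, N m; "tool_pos": TCP position; "tcp_rot": TCP orientation; "contact_force": force on the tool from outside, world axes, zero at the start; "moment": the same for the moment, N m; "finger_gap": opening from 0.0 (shut) to 1.0 (fully open); "gripper_force": force on a finger pad.
Only numpy, scipy, OpenCV 4.12 (cv2) and the standard library are available. Lean on these libraries where they do the work, as an engineer would, in place of code of your own. Each camera call takes 0.05 s, during which the arm holds its last target. There are 200 camera calls.

## Working session

There is one attempt and no reset: what is moved stays moved. The work goes in short steps, Python scripts to look and compute and a tool call to move; the robot and the scene stay as the last step left them, time stands still between calls to the robot, and variables do not carry over. Pictures are saved under pics/ and viewed, at most 14 in all, crops included, and the job is handed in when it is done.

Besides the shell and the picture viewer there is one more tool, called as name([rows], argument=value, ...), one row to a line, values as JSON. jog_arm: Moves the arm, as the interface text tells. Its arguments: {"type":"object","properties":{"moves":{"type":"array","items":{"type":"array","items":{"type":"number"}}}},"required":["moves"]}

```bash
mkdir -p pics; cat > h.py <<'E'
import numpy as np, cv2
from cell import ctrl, optics, ticket
from scipy.spatial.transform import Rotation as R
N=["felt_block_mid","thin_block_mid","black_block_mid","cork_block_mid"]
def w(pic,p):
    M=R.from_rotvec(np.ravel(pic["rvec"])).as_matrix()
    return M.T@(np.array(p)-np.ravel(pic["tvec"]))
def proj(pic,P):
    return cv2.projectPoints(np.array(P,float).reshape(-1,1,3),np.array(pic["rvec"],float),np.array(pic["tvec"],float),np.array(pic["camera_matrix"],float),None)[0].reshape(-1,2)
def save(pic,n): cv2.imwrite("pics/"+n,pic["color"][:,:,::-1])
E
python3 - <<'E'
from h import *
for c in("scene","side"):
    p=optics.capture(c); save(p,c+"0.png")
    print(c,"cam at",w(p,[0,0,0]).round(2))
    for n in N+["drain_rack","carry_rack"]:
        for d in optics.mark_of(p,n)[:4]:
            q=w(p,d["point"]); print(n,round(d["confidence"],2),q.round(3),proj(p,q).round(0)[0])
print(ctrl.sense())
E
```

```text
scene cam at [-0.13 -0.78  0.91]
felt_block_mid 0.65 [ 0.479 -0.326  0.059] [309. 228.]
thin_block_mid 0.55 [ 0.481 -0.253  0.056] [292. 215.]
black_block_mid 0.74 [ 0.479 -0.18   0.06 ] [277. 202.]
cork_block_mid 0.97 [ 0.395 -0.501  0.033] [333. 286.]
cork_block_mid 0.94 [ 0.487 -0.107  0.05 ] [264. 191.]
cork_block_mid 0.92 [0.323 0.132 0.033] [186. 179.]
cork_block_mid 0.78 [0.324 0.285 0.029] [165. 159.]
drain_rack 0.69 [ 0.481 -0.253  0.055] [292. 215.]
drain_rack 0.56 [ 0.477 -0.22   0.002] [284. 221.]
carry_rack 0.93 [0.533 0.23  0.001] [218. 151.]
side cam at [0.11 1.01 0.68]
cork_block_mid 0.84 [0.322 0.29  0.032] [246. 286.]
cork_block_mid 0.82 [ 0.392 -0.502  0.034] [285. 160.]
carry_rack 0.67 [0.533 0.229 0.001] [179. 265.]
{'clock': 0.7, 'joints': array([ 1.00990928e+00,  3.58778141e-01,  1.51041165e+00,  8.11121926e-07,
        1.27252622e+00, -1.15111910e-01]), 'qd': array([ 1.52227923e-03,  7.66046979e-05,  6.49431963e-04, -3.45426287e-04,
        8.08748773e-04,  7.35806378e-04]), 'tau': array([-8.38742944e-04, -5.27435124e+01, -2.78994548e+01, -6.01428155e-05,
        1.54954727e-03, -3.28201381e-06]), 'tool_pos': array([0.2586826 , 0.54132007, 0.23127536]), 'tcp_rot': array([ 2.21046796e-01,  9.75263201e-01, -5.80624512e-05, -2.08191279e-05]), 'contact_force': array([ 0.29648077, -0.78477959,  0.1966679 ]), 'moment': array([ 0.001117  , -0.01779097, -0.02588787]), 'gripper_force': 0.0, 'finger_gap': 1.0032888516972158}
```

View pics/scene0.png

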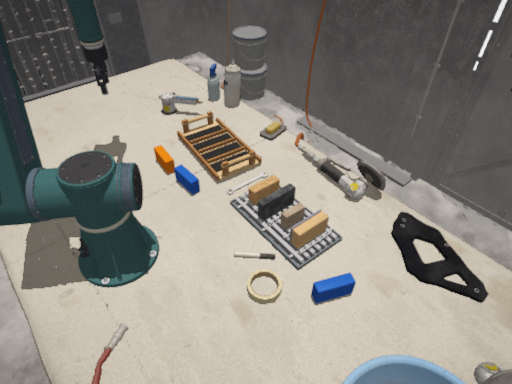

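View pics/side0.png

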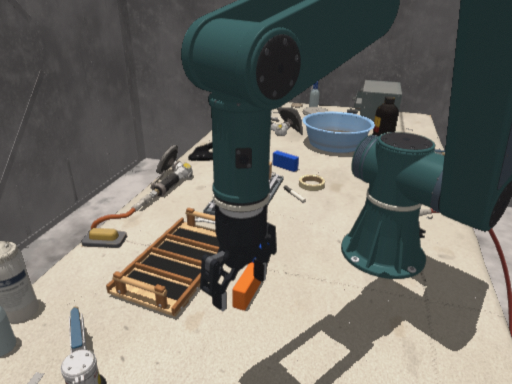

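The scene view shows four blocks in the drain rack, left to right: cork (264,191), black (277,202), thin (292,215) and felt (309,228). The carrying rack is empty at (218,151). The look-alikes lie outside the racks: orange (165,159), blue (186,179) and blue (333,286). The side view shows only the carrying rack and the look-alikes clearly. I'll go over the drain rack, passing the carrying rack on the way.

jog_arm([
  [0.24,-0.3,0.12,26,0.085],
  [0.24,-0.3,0.12,26,0.085],
  [0.24,-0.3,0.12,26,0.085],
  [0.24,-0.3,0.12,26,0.085],
  [0.24,-0.3,0.12,26,0.085],
  [0.24,-0.3,0.12,26,0.085],
  [0.24,-0.3,0.12,26,0.085],
  [0.24,-0.3,0.12,26,0.085],
])

```text
clock: 1.5
tool_pos: [0.4937, 0.247, 0.3492]
tcp_rot: [-0.004, 1.0, 0.0, 0.0]
contact_force: [0.5, 0.6, -0.1]
finger_gap: 1.0
gripper_force: 0.0
```

jog_arm([
  [0,0,0,0,0.085],
  [0,0,0,0,0.085],
  [0,0,0,0,0.085],
  [0,0,0,0,0.085],
])

```text
clock: 1.9
tool_pos: [0.4916, 0.2497, 0.3477]
tcp_rot: [-0.005, 1.0, -0.0, -0.001]
contact_force: [1.0, 1.1, 0.1]
finger_gap: 0.998
gripper_force: 0.0
```

```bash
cat >> h.py <<'E'
def tool():
    s=ctrl.sense(); T=np.eye(4); T[:3,:3]=R.from_quat(s["tcp_rot"]).as_matrix(); T[:3,3]=s["tool_pos"]; return T
def wrist(n):
    T=tool(); p=optics.capture("wrist"); save(p,n); p["T"]=T@np.array(p["T_tool_cam"]); return p
def ww(p,q): return (p["T"]@np.append(q,1))[:3]
def ray2plane(p,uv,z):
    K=np.array(p["camera_matrix"]); d=(np.array(uv,float)-K[:2,2][None])/[K[0,0],K[1,1]]
    th=np.linalg.norm(d,axis=1,keepdims=True); r=np.hstack([d/np.maximum(th,1e-9)*np.sin(th),np.cos(th)])@p["T"][:3,:3].T
    o=p["T"][:3,3]; return o+r*((z-o[2])/r[:,2:])
def wproj(p,P):
    K=np.array(p["camera_matrix"]); c=(np.atleast_2d(P)-p["T"][:3,3])@p["T"][:3,:3]
    th=np.arctan2(np.linalg.norm(c[:,:2],axis=1),c[:,2])[:,None]; u=c[:,:2]/np.maximum(np.linalg.norm(c[:,:2],axis=1,keepdims=True),1e-9)
    return K[:2,2]+u*th*[K[0,0],K[1,1]]
def yaw(): 
    y=tool()[:3,1]; return np.degrees(np.arctan2(y[1],y[0]))
E
python3 - <<'E'
from h import *
p=wrist("w1.png"); print(tool()[:3,3],yaw(),p["T"].round(3),p["camera_matrix"])
for d in optics.mark_of(p,"carry_rack"): print(d["confidence"],ww(p,d["point"]).round(4))
E
```

```text
[0.49164223 0.24971054 0.34779015] 90.56927102218545 [[-0.01   0.945  0.326  0.407]
 [ 1.     0.01   0.004  0.249]
 [ 0.     0.326 -0.945  0.491]
 [ 0.     0.     0.     1.   ]] [[297.31863964   0.         254.87173997]
 [  0.         297.31863964 191.19574514]
 [  0.           0.           1.        ]]
0.87 [0.5328 0.2333 0.0032]
```

View pics/w1.png

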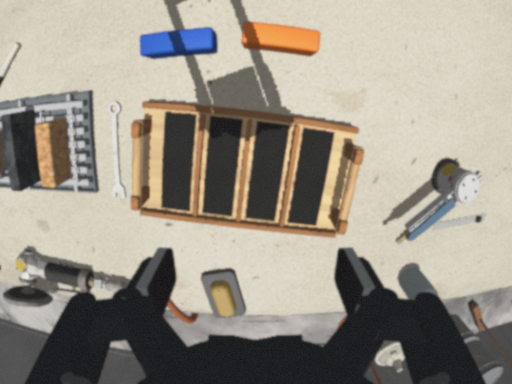

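The view shows the carrying rack from (140,105) to (360,235), yawed a few degrees, with four dark bay floors. Next I measure it from those floors.

```bash
python3 - <<'E'
from h import *
p=wrist("w1b.png"); im=p["color"].astype(int)
m=((im.max(2)<50)).astype(np.uint8); m[:100]=0; m[240:]=0; m[:,:140]=0; m[:,370:]=0
n,l,s,c=cv2.connectedComponentsWithStats(m)
I=[i for i in range(1,n) if s[i,4]>1000]; I.sort(key=lambda i:-c[i,0])
C=[]
for i in I:
    ct=max(cv2.findContours((l==i).astype(np.uint8),0,2)[0],key=cv2.contourArea)
    W=ray2plane(p,ct.reshape(-1,2),.024)
    r=cv2.minAreaRect((W[:,:2]*1000).astype(np.float32)); C.append(np.array(r[0])/1000); print(c[i].round(0),s[i,4],np.round(r[0],1),np.round(r[1],1),round(r[2],2))
C=np.array(C); print("ctr",C.mean(0)); A=np.polyfit([111,37,-37,-111],C*1000,1); print(A, np.degrees(np.arctan2(-A[0,0],A[0,1])))
for d in optics.mark_of(p,"carry_rack"): print(d["confidence"],ww(p,d["point"]).round(4))
E
```

```text
ctr nan<stdin>:11: RuntimeWarning: Mean of empty slice.
  ret = ret.dtype.type(ret / rcount)
Traceback (most recent call last):
TypeError: expected x and y to have same length
```

jog_arm([
  [-0.01,-0.45,0,0,0.085],
  [-0.01,-0.45,0,0,0.085],
  [-0.01,-0.45,0,0,0.085],
  [-0.01,-0.45,0,0,0.085],
  [-0.01,-0.45,0,0,0.085],
  [-0.01,-0.45,0,0,0.085],
  [-0.01,-0.45,0,0,0.085],
  [-0.01,-0.45,0,0,0.085],
])

```text
clock: 2.85
tool_pos: [0.4836, -0.1525, 0.3484]
tcp_rot: [-0.005, 1.0, -0.0, 0.0]
contact_force: [1.1, 0.4, 0.2]
finger_gap: 0.995
gripper_force: 0.0
```

jog_arm([
  [0,-0.06,0,0,0.085],
  [0,-0.06,0,0,0.085],
  [0,-0.06,0,0,0.085],
  [0,-0.06,0,0,0.085],
  [0,-0.06,0,0,0.085],
])

```text
clock: 3.35
tool_pos: [0.4839, -0.2093, 0.3483]
tcp_rot: [-0.005, 1.0, 0.0, -0.0]
contact_force: [0.1, 0.2, 0.4]
finger_gap: 0.995
gripper_force: 0.0
```

```bash
python3 - <<'E'
from h import *
p=wrist("w2.png"); print(tool()[:3,3],yaw())
for n in N+["drain_rack"]:
    for d in optics.mark_of(p,n)[:3]: q=ww(p,d["point"]); print(n,round(d["confidence"],2),q.round(4),wproj(p,q).round(0)[0])
E
```

```text
[ 0.48400576 -0.20928331  0.34839538] 90.5914024412608
felt_block_mid 0.56 [ 0.4769 -0.328   0.0588] [176. 145.]
thin_block_mid 0.86 [ 0.4768 -0.2559  0.0512] [224. 144.]
black_block_mid 0.63 [ 0.4776 -0.1799  0.0628] [275. 146.]
black_block_mid 0.25 [ 0.4789 -0.2549  0.0529] [224. 146.]
cork_block_mid 0.85 [ 0.4835 -0.1032  0.053 ] [324. 150.]
cork_block_mid 0.59 [0.3199 0.2899 0.0308] [507.  80.]
cork_block_mid 0.57 [ 0.396  -0.4992  0.0327] [84. 99.]
drain_rack 0.59 [ 0.4729 -0.2214 -0.0014] [247. 136.]
```

View pics/w2.png

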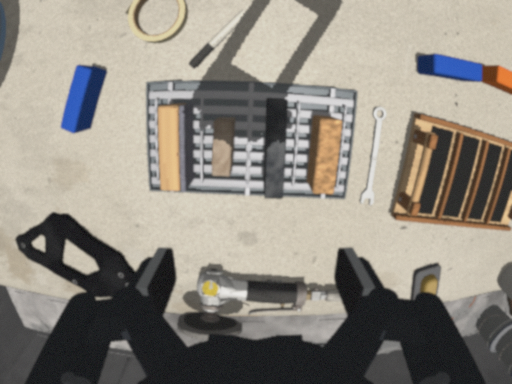

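The wrist view shows, left to right as y increases: felt (170,148), thin (223,147), black (275,148) and cork (325,155), all in the drain rack. The blue block at (83,98) and the blue and orange pair at the upper right lie outside it. The cork-textured one at (325,155) is cork_block_mid.

```bash
python3 - <<'E'
from h import *
p=wrist("w3.png"); top=dict(zip(N,[.090,.085,.098,.084]))
for n in N:
    for d in optics.outline_of(p,n)[:3]:
        m=d["pixels"].astype(np.uint8)
        ct=max(cv2.findContours(m,0,2)[0],key=cv2.contourArea).reshape(-1,2)
        c=ct.mean(0); 
        if not(140<c[0]<350 and 80<c[1]<200): continue
        W=ray2plane(p,ct,top[n]); r=cv2.minAreaRect((W[:,:2]*1000).astype(np.float32))
        print(n,round(d["confidence"],2),c.round(),np.round(r[0],1),np.round(r[1],1),round(r[2],2))
crop=p["color"][70:210,135:365,::-1]; cv2.imwrite("pics/crop1.png",cv2.resize(crop,None,fx=3.4,fy=3.4,interpolation=3))
# carry rack from w1
T=np.eye(4); a=np.radians(90.569); y=np.array([np.cos(a),np.sin(a),0]); z=np.array([0,0,-1.]); T[:3,:3]=np.c_[np.cross(y,z),y,z]; T[:3,3]=[0.49164,0.24971,0.34779]
p["T"]=T@np.array(p["T_tool_cam"]); print(p["T"].round(3))
im=cv2.imread("pics/w1.png").astype(int); print(im[160,180],im[160,225],im[170,202])
m=(im.max(2)<im[160,180].max()+30).astype(np.uint8); m[:100]=0; m[240:]=0; m[:,:145]=0; m[:,350:]=0
m=cv2.morphologyEx(m,cv2.MORPH_OPEN,np.ones((5,5)))
k,l,s,c=cv2.connectedComponentsWithStats(m)
I=[i for i in range(1,k) if s[i,4]>1000]; I.sort(key=lambda i:-c[i,0]); C=[]
for i in I:
    ct=max(cv2.findContours((l==i).astype(np.uint8),0,2)[0],key=cv2.contourArea)
    W=ray2plane(p,ct.reshape(-1,2),.024)
    r=cv2.minAreaRect((W[:,:2]*1000).astype(np.float32)); C.append(r[0]); print(c[i].round(0),s[i,4],np.round(r[0],1),np.round(r[1],1),round(r[2],2))
C=np.array(C)
if len(C)==4: A=np.polyfit([111,37,-37,-111],C,1); print(A.round(3), np.degrees(np.arctan2(-A[0,0],A[0,1])))
E
```

```text
felt_block_mid 0.73 [177. 150.] [ 476.1 -320.8] [ 52.5 125.2] 88.96
thin_block_mid 0.72 [226. 145.] [ 475.2 -253. ] [32.3 84.3] 88.65
black_block_mid 0.93 [277. 149.] [ 476.6 -183. ] [ 29.6 141.1] 88.22
cork_block_mid 0.75 [326. 151.] [ 485.  -111.2] [ 44.6 115. ] 87.64
[[-0.01   0.945  0.327  0.407]
 [ 1.     0.01   0.004  0.249]
 [ 0.     0.327 -0.945  0.491]
 [ 0.     0.     0.     1.   ]]
[46 46 46] [50 49 51] [137 182 217]
[310. 176.] 2565 [545.  341.6] [ 47.9 161.3] 83.41
[266. 169.] 2778 [535.7 268.5] [ 48.8 162.8] 84.29
[221. 164.] 2807 [527.2 195.5] [ 51.2 163.1] 84.13
[177. 160.] 2575 [520.  121.3] [ 47.5 161.4] 83.36
[[1.13000e-01 9.92000e-01]
 [5.31969e+02 2.31703e+02]] -6.5014120634903
```

View pics/crop1.png

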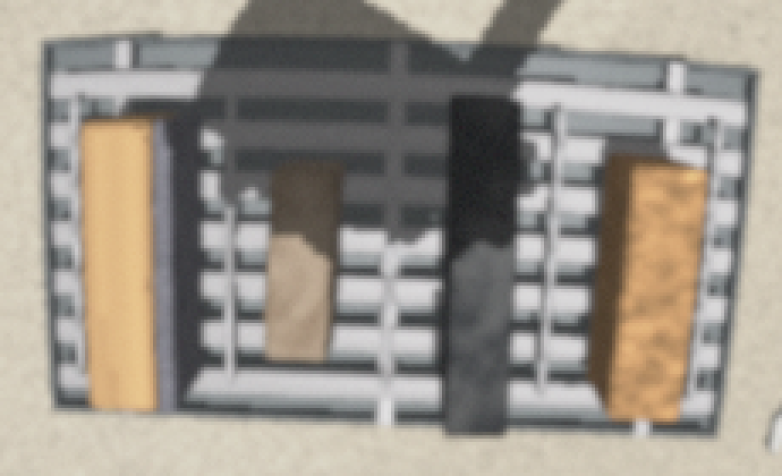

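The crop shows, left to right, felt with its grey sole (120,265), thin (300,260), black (480,265) and cork (650,285), so the choice is confirmed. The carrying rack is at (0.532, 0.232) with a yaw of -6.4°. I pick up the cork block first.

jog_arm([
  [0.002,0.103,-0.1,-3,0.06],
  [0.002,0.103,-0.18,-3,0.06],
  [0.002,0.103,-0.18,-3,0.06],
  [0.002,0.103,-0.18,-3,0.06],
  [0.002,0.103,-0.18,-3,0.06],
  [0.002,0.103,-0.18,-3,0.06],
  [0.002,0.103,-0.18,-3,0.06],
  [0.002,0.103,-0.18,-3,0.06],
])

```text
clock: 4.7
tool_pos: [0.488, -0.1098, 0.1706]
tcp_rot: [0.023, 1.0, -0.001, 0.002]
contact_force: [-0.3, 0.1, 0.8]
finger_gap: 0.706
gripper_force: 0.0
```

```bash
python3 - <<'E'
from h import *
p=wrist("w4.png"); print(tool()[:3,3].round(4),yaw(),ctrl.sense()["finger_gap"])
for d in optics.mark_of(p,"cork_block_mid")[:3]: q=ww(p,d["point"]); print(round(d["confidence"],2),q.round(4),wproj(p,q).round(0)[0])
E
```

```text
[ 0.4878 -0.1097  0.1704] 87.40525481033318 0.7043354606205738
0.96 [0.3237 0.1326 0.0317] [468.  31.]
0.88 [ 0.4872 -0.1016  0.0538] [264. 184.]
```

View pics/w4.png

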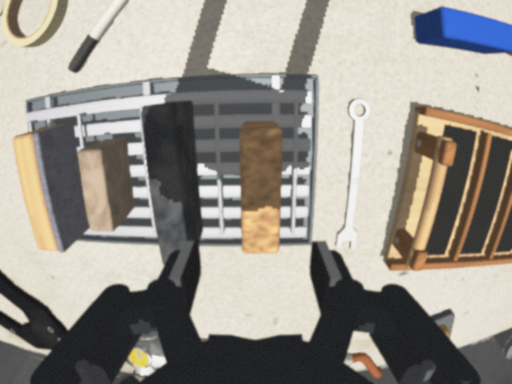

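The cork block is at (261,187), with the open fingers around (252,260). It is about 5 mm further to +y than the gripper. I correct for that and go down.

jog_arm([
  [-0.001,0.005,-0.04,0,0.06],
  [-0.001,0.005,-0.08,0,0.06],
  [-0.001,0.005,-0.11,0,0.06],
  [-0.001,0.005,-0.122,0,0.06],
  [-0.001,0.005,-0.122,0,0.06],
])

```text
clock: 5.3
tool_pos: [0.4845, -0.1034, 0.0457]
tcp_rot: [0.022, 1.0, 0.0, -0.001]
contact_force: [-0.3, -0.2, 0.0]
finger_gap: 0.703
gripper_force: 0.0
```

jog_arm([
  [0,0,0,0,0.025],
  [0,0,0,0,0.025],
  [0,0,0,0,0.025],
  [0,0,0,0,0.025],
  [0,0,0,0,0.025],
  [0,0,0,0,0.025],
])

```text
clock: 5.9
tool_pos: [0.4865, -0.1039, 0.048]
tcp_rot: [0.022, 1.0, -0.001, 0.002]
contact_force: [-0.3, -0.7, 7.9]
finger_gap: 0.389
gripper_force: 60.5
```

jog_arm([
  [0,0,0.03,0,0.025],
  [0,0,0.07,0,0.025],
  [0,0,0.11,0,0.025],
  [0.01,0.04,0.12,0,0.025],
  [0.02,0.09,0.12,-1,0.025],
  [0.025,0.14,0.12,-2,0.025],
  [0.03,0.19,0.12,-3,0.025],
  [0.04,0.24,0.12,-3.8,0.025],
])

```text
clock: 6.7
tool_pos: [0.5238, 0.1364, 0.1672]
tcp_rot: [0.056, 0.998, -0.0, 0.0]
contact_force: [1.0, -0.4, -0.6]
finger_gap: 0.389
gripper_force: 60.2
```

jog_arm([
  [0.01,0.04,0,0,0.025],
  [0.015,0.09,0,0,0.025],
  [0.018,0.14,0,0,0.025],
  [0.018,0.18,0,0,0.025],
  [0.018,0.205,0,0,0.025],
  [0.018,0.205,0,0,0.025],
  [0.018,0.205,0,0,0.025],
])

```text
clock: 7.4
tool_pos: [0.542, 0.3397, 0.1666]
tcp_rot: [0.055, 0.999, -0.0, 0.0]
contact_force: [-0.6, 0.1, -0.6]
finger_gap: 0.392
gripper_force: 60.3
```

```bash
python3 - <<'E'
from h import *
p=wrist("w5.png"); print(tool()[:3,3].round(4),yaw(),ctrl.sense()["finger_gap"])
for n in("cork_block_mid","carry_rack"):
  for d in optics.mark_of(p,n)[:3]: q=ww(p,d["point"]); print(round(d["confidence"],2),q.round(4),wproj(p,q).round(0)[0])
# overlay predicted rack bay corners
im=p["color"][:,:,::-1].copy(); a=np.radians(-6.4); Rm=np.array([[np.cos(a),-np.sin(a)],[np.sin(a),np.cos(a)]])
for y in(152,74,0,-74,-152):
  pts=np.array([[x,y] for x in np.linspace(-88,88,9)])/1000@Rm.T+[.532,.2317]
  q=wproj(p,np.c_[pts,np.full(9,.038)]); cv2.polylines(im,[q.astype(np.int32)],False,(0,255,0),1)
cv2.imwrite("pics/w5o.png",im)
E
```

```text
[0.5421 0.3388 0.1665] 83.68358953448747 0.39153215835540867
0.83 [0.3263 0.1325 0.0329] [45. 15.]
0.93 [0.5293 0.2353 0.0025] [160. 172.]
```

View pics/w5o.png

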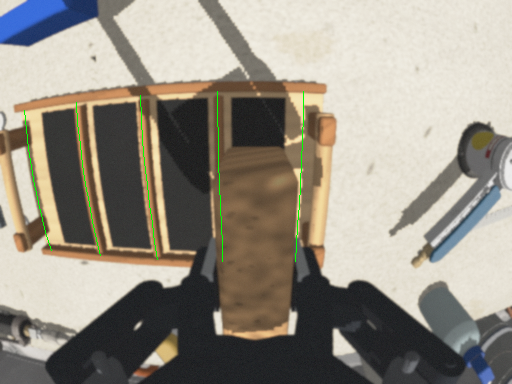

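The overlay matches the battens to within about 3 pixels, and the cork block sits straight in the grip over the leftmost bay, around (257,240). I'll check the fit once, enlarged.

```bash
python3 - <<'E'
import cv2
im=cv2.imread("pics/w5o.png")[80:270,15:340]; cv2.imwrite("pics/w5c.png",cv2.resize(im,None,fx=2.4,fy=2.4,interpolation=3))
E
```

```text
(no output)
```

View pics/w5c.png

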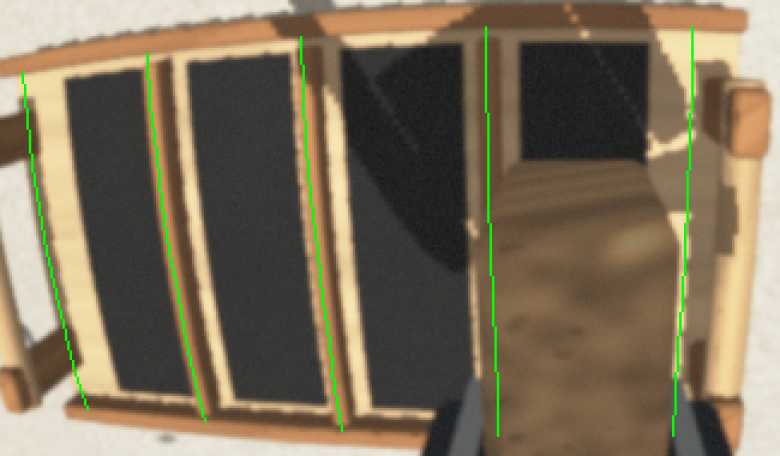

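The crop shows the lines about 1–2 pixels left of the batten tops, so I shift the rack estimate by +1.5 mm in y. Now I lower the block.

jog_arm([
  [0.002,0.0045,0,0,0.025],
  [0.002,0.0045,-0.04,0,0.025],
  [0.002,0.0045,-0.08,0,0.025],
  [0.002,0.0045,-0.105,0,0.025],
  [0.002,0.0045,-0.112,0,0.025],
  [0.002,0.0045,-0.117,0,0.025],
  [0.002,0.0045,-0.117,0,0.025],
])

```text
clock: 8.25
tool_pos: [0.5453, 0.344, 0.05]
tcp_rot: [0.056, 0.998, 0.0, 0.001]
contact_force: [0.3, 0.1, -0.8]
finger_gap: 0.392
gripper_force: 60.3
```

jog_arm([
  [0,0,0,0,0.025],
  [0,0,0,0,0.025],
])

```text
clock: 8.45
tool_pos: [0.5455, 0.3444, 0.0509]
tcp_rot: [0.055, 0.998, 0.001, 0.001]
contact_force: [-0.6, 0.3, -1.4]
finger_gap: 0.392
gripper_force: 60.3
```

jog_arm([
  [-0.001,-0.001,-0.001,0,0.025],
  [-0.001,-0.001,-0.002,0,0.025],
  [-0.001,-0.001,-0.003,0,0.025],
  [-0.001,-0.001,-0.003,0,0.025],
])

```text
clock: 8.85
tool_pos: [0.5435, 0.343, 0.0481]
tcp_rot: [0.055, 0.998, 0.0, 0.0]
contact_force: [-3.1, -1.8, 10.3]
finger_gap: 0.387
gripper_force: 61.9
```

jog_arm([
  [0,0,0,0,0.05],
  [0,0,0,0,0.05],
  [0,0,0,0,0.05],
  [0,0,0,0,0.05],
  [0,0,0.03,0,0.05],
  [0,0,0.07,0,0.06],
  [0,0,0.12,0,0.06],
  [0,0,0.16,0,0.06],
])

```text
clock: 9.65
tool_pos: [0.5437, 0.3431, 0.2086]
tcp_rot: [0.055, 0.998, 0.0, 0.001]
contact_force: [1.1, 0.6, 0.5]
finger_gap: 0.705
gripper_force: 0.0
```

jog_arm([
  [-0.06,-0.5,0.06,4,0.06],
  [-0.06,-0.5,0.06,4,0.06],
  [-0.06,-0.5,0.06,4,0.06],
  [-0.06,-0.5,0.06,4,0.06],
  [-0.06,-0.5,0.06,4,0.06],
  [-0.06,-0.5,0.06,4,0.06],
  [-0.06,-0.5,0.06,4,0.06],
  [-0.06,-0.5,0.06,4,0.06],
])

```text
clock: 10.45
tool_pos: [0.4955, -0.0533, 0.2539]
tcp_rot: [0.02, 1.0, -0.0, 0.0]
contact_force: [1.0, -0.3, 0.5]
finger_gap: 0.705
gripper_force: 0.0
```

Black block next: move above it and measure.

jog_arm([
  [-0.018,-0.128,-0.07,0.5,0.06],
  [-0.018,-0.128,-0.07,0.5,0.06],
  [-0.018,-0.128,-0.07,0.5,0.06],
  [-0.018,-0.128,-0.07,0.5,0.06],
  [-0.018,-0.128,-0.07,0.5,0.06],
  [-0.018,-0.128,-0.07,0.5,0.06],
])

```text
clock: 11.05
tool_pos: [0.4784, -0.1788, 0.184]
tcp_rot: [0.016, 1.0, 0.0, 0.0]
contact_force: [0.1, 0.2, 0.2]
finger_gap: 0.703
gripper_force: 0.0
```

```bash
cat >> h.py <<'E'
TOP=dict(zip(N,[.090,.085,.098,.084]))
def blk(n,f):
    p=wrist(f); print("tool",tool()[:3,3].round(4),round(yaw(),2))
    for d in optics.mark_of(p,n)[:2]: q=ww(p,d["point"]); print(" mark",round(d["confidence"],2),q.round(4),wproj(p,q).round(0)[0])
    for d in optics.outline_of(p,n)[:2]:
        ct=max(cv2.findContours(d["pixels"].astype(np.uint8),0,2)[0],key=cv2.contourArea).reshape(-1,2)
        r=cv2.minAreaRect((ray2plane(p,ct,TOP[n])[:,:2]*1000).astype(np.float32)); print(" rect",np.round(r[0],1),np.round(r[1],1),round(r[2],2))
    return p
E
python3 -c "
from h import *
blk(N[2],'w6.png')"
```

```text
tool [ 0.4786 -0.1785  0.1842] 88.22
 rect [ 473.8 -181.2] [ 28.  140.8] 88.57
```

jog_arm([
  [-0.002,-0.0025,-0.04,0.2,0.06],
  [-0.002,-0.0025,-0.08,0.2,0.06],
  [-0.002,-0.0025,-0.115,0.2,0.06],
  [-0.002,-0.0025,-0.128,0.2,0.06],
  [-0.002,-0.0025,-0.128,0.2,0.06],
])

```text
clock: 11.7
tool_pos: [0.475, -0.1803, 0.0541]
tcp_rot: [0.014, 1.0, 0.001, -0.002]
contact_force: [0.8, 0.6, -0.6]
finger_gap: 0.703
gripper_force: 0.0
```

jog_arm([
  [0,0,0,0,0.018],
  [0,0,0,0,0.018],
  [0,0,0,0,0.018],
  [0,0,0,0,0.018],
  [0,0,0,0,0.018],
  [0,0,0,0,0.018],
  [0,0,0,0,0.018],
])

```text
clock: 12.4
tool_pos: [0.4774, -0.1823, 0.0571]
tcp_rot: [0.014, 1.0, -0.001, 0.001]
contact_force: [1.1, 3.1, 6.3]
finger_gap: 0.303
gripper_force: 59.4
```

jog_arm([
  [0,0,0.03,0,0.018],
  [0,0,0.07,0,0.018],
  [0,0,0.11,0,0.018],
  [0.01,0.04,0.12,0,0.018],
  [0.02,0.09,0.12,-1,0.018],
  [0.025,0.14,0.12,-2,0.018],
  [0.03,0.19,0.12,-3,0.018],
  [0.04,0.24,0.12,-4.8,0.018],
])

```text
clock: 13.2
tool_pos: [0.5148, 0.0574, 0.1761]
tcp_rot: [0.057, 0.998, -0.0, 0.0]
contact_force: [2.1, -0.6, -1.7]
finger_gap: 0.302
gripper_force: 59.7
```

jog_arm([
  [0.01,0.04,0,0,0.018],
  [0.015,0.09,0,0,0.018],
  [0.019,0.14,0,0,0.018],
  [0.019,0.18,0,0,0.018],
  [0.019,0.212,0,0,0.018],
  [0.019,0.212,0,0,0.018],
  [0.019,0.212,0,0,0.018],
  [0.019,0.212,0,0,0.018],
])

```text
clock: 14.0
tool_pos: [0.5343, 0.2666, 0.1756]
tcp_rot: [0.056, 0.998, -0.0, -0.0]
contact_force: [-0.6, -0.3, -1.0]
finger_gap: 0.301
gripper_force: 59.6
```

```bash
python3 - <<'E'
from h import *
p=blk(N[3],"w7.png"); print(ctrl.sense()["finger_gap"])
im=p["color"][:,:,::-1].copy(); a=np.radians(-6.4); Rm=np.array([[np.cos(a),-np.sin(a)],[np.sin(a),np.cos(a)]])
for y in(152,78,70,4,-4,-70,-78,-152):
  pts=np.array([[x,y] for x in np.linspace(-88,88,9)])/1000@Rm.T+[.532,.233]
  q=wproj(p,np.c_[pts,np.full(9,.038)]); cv2.polylines(im,[q.astype(np.int32)],False,(0,255,0),1)
cv2.imwrite("pics/w7o.png",cv2.resize(im[60:300,60:400],None,fx=2.3,fy=2.3,interpolation=3))
E
```

```text
tool [0.5344 0.2663 0.1757] 83.5
 mark 0.74 [0.5429 0.3466 0.0546] [339. 184.]
 mark 0.55 [0.3261 0.1285 0.0324] [100.   4.]
 rect [540.  336.8] [ 46.2 117.1] 83.7
 rect [358.9 148.4] [119.8  34.5] 71.27
0.30296044882881595
```

View pics/w7o.png

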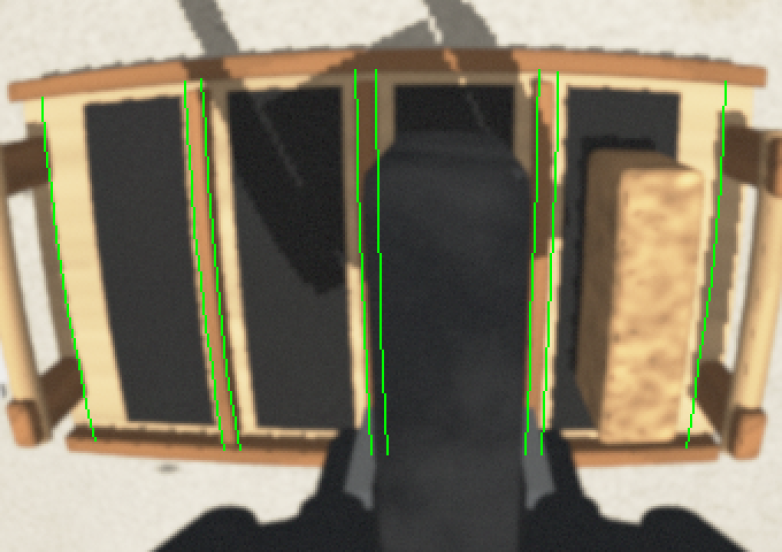

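The overlay now fits the batten tops. Cork stands upright in the leftmost bay at (640,300), and black is held over bay 2 at (450,300). Lowering.

jog_arm([
  [0.002,0.0035,0,0.1,0.018],
  [0.002,0.0035,-0.04,0.1,0.018],
  [0.002,0.0035,-0.08,0.1,0.018],
  [0.002,0.0035,-0.105,0.1,0.018],
  [0.002,0.0035,-0.112,0.1,0.018],
  [0.002,0.0035,-0.117,0.1,0.018],
  [0.002,0.0035,-0.117,0.1,0.018],
  [0.002,0.0035,-0.117,0.1,0.018],
])

```text
clock: 14.95
tool_pos: [0.5379, 0.2715, 0.0601]
tcp_rot: [0.055, 0.998, 0.0, 0.001]
contact_force: [0.0, 0.3, -1.4]
finger_gap: 0.306
gripper_force: 59.7
```

```bash
python3 -c "
from h import *
print(tool()[:3,3],yaw(),ctrl.sense()['contact_force'])"
```

```text
[0.53788993 0.27154207 0.06008625] 83.65297049700243 [ 0.02795988  0.28496327 -1.43215437]
```

Target (0.5365, 0.270), so I correct by about -1.5 mm in x and y, then lower 3 mm.

jog_arm([
  [-0.0015,-0.0015,-0.001,0,0.018],
  [-0.0015,-0.0015,-0.002,0,0.018],
  [-0.0015,-0.0015,-0.003,0,0.018],
  [-0.0015,-0.0015,-0.0035,0,0.018],
  [-0.0015,-0.0015,-0.0035,0,0.018],
])

```text
clock: 15.45
tool_pos: [0.5354, 0.2697, 0.0571]
tcp_rot: [0.055, 0.998, 0.0, 0.001]
contact_force: [-4.7, -1.2, 13.0]
finger_gap: 0.302
gripper_force: 61.6
```

jog_arm([
  [0,0,0,0,0.045],
  [0,0,0,0,0.045],
  [0,0,0,0,0.045],
  [0,0,0,0,0.045],
  [0,0,0.03,0,0.045],
  [0,0,0.07,0,0.055],
  [0,0,0.12,0,0.055],
  [0,0,0.16,0,0.055],
])

```text
clock: 16.25
tool_pos: [0.5354, 0.2697, 0.2174]
tcp_rot: [0.055, 0.998, 0.0, 0.0]
contact_force: [0.0, 0.2, 0.3]
finger_gap: 0.643
gripper_force: 0.0
```

jog_arm([
  [-0.05,-0.45,0.03,5,0.055],
  [-0.05,-0.45,0.03,5,0.055],
  [-0.05,-0.45,0.03,5,0.055],
  [-0.05,-0.45,0.03,5,0.055],
  [-0.05,-0.45,0.03,5,0.055],
  [-0.05,-0.45,0.03,5,0.055],
  [-0.05,-0.45,0.03,5,0.055],
  [-0.05,-0.45,0.03,5,0.055],
])

```text
clock: 17.05
tool_pos: [0.4904, -0.1289, 0.2417]
tcp_rot: [0.012, 1.0, -0.0, 0.0]
contact_force: [1.3, 0.9, -0.3]
finger_gap: 0.645
gripper_force: 0.0
```

Thin block next, at (0.477, -0.255) with its y direction at 88.7°.

jog_arm([
  [-0.013,-0.126,-0.065,0.1,0.055],
  [-0.013,-0.126,-0.065,0.1,0.055],
  [-0.013,-0.126,-0.065,0.1,0.055],
  [-0.013,-0.126,-0.065,0.1,0.055],
  [-0.013,-0.126,-0.065,0.1,0.055],
  [-0.013,-0.126,-0.065,0.1,0.055],
])

```text
clock: 17.65
tool_pos: [0.4782, -0.2522, 0.1769]
tcp_rot: [0.011, 1.0, 0.0, 0.0]
contact_force: [-0.1, 1.2, 0.5]
finger_gap: 0.646
gripper_force: 0.0
```

```bash
python3 -c "
from h import *
blk(N[1],'w8.png')"
```

```text
tool [ 0.4785 -0.252   0.1772] 88.82
 mark 0.61 [ 0.4774 -0.2544  0.0506] [253. 182.]
 rect [ 472.5 -255.6] [28.  88.4] 87.54
```

jog_arm([
  [-0.0015,-0.003,-0.04,-0.4,0.055],
  [-0.0015,-0.003,-0.08,-0.4,0.055],
  [-0.0015,-0.003,-0.115,-0.4,0.055],
  [-0.0015,-0.003,-0.127,-0.4,0.055],
  [-0.0015,-0.003,-0.127,-0.4,0.055],
])

```text
clock: 18.3
tool_pos: [0.4759, -0.2548, 0.0486]
tcp_rot: [0.014, 1.0, 0.001, -0.001]
contact_force: [-0.7, 0.5, 0.4]
finger_gap: 0.644
gripper_force: 0.0
```

jog_arm([
  [0,0,0,0,0.02],
  [0,0,0,0,0.02],
  [0,0,0,0,0.02],
  [0,0,0,0,0.02],
  [0,0,0,0,0.02],
  [0,0,0,0,0.02],
  [0,0,0,0,0.02],
])

```text
clock: 19.0
tool_pos: [0.478, -0.2569, 0.0515]
tcp_rot: [0.014, 1.0, -0.001, 0.002]
contact_force: [0.0, 1.6, 6.6]
finger_gap: 0.319
gripper_force: 60.0
```

jog_arm([
  [0,0,0.03,0,0.02],
  [0,0,0.07,0,0.02],
  [0,0,0.11,0,0.02],
  [0.01,0.04,0.12,0,0.02],
  [0.02,0.09,0.12,-1,0.02],
  [0.025,0.14,0.12,-2,0.02],
  [0.03,0.19,0.12,-3,0.02],
  [0.035,0.24,0.12,-4.8,0.02],
])

```text
clock: 19.8
tool_pos: [0.5115, -0.0161, 0.1706]
tcp_rot: [0.057, 0.998, -0.0, 0.001]
contact_force: [0.4, 0.5, -1.0]
finger_gap: 0.317
gripper_force: 59.5
```

jog_arm([
  [0.01,0.04,0,0,0.02],
  [0.015,0.09,0,0,0.02],
  [0.0155,0.14,0,0,0.02],
  [0.0155,0.18,0,0,0.02],
  [0.0155,0.213,0,0,0.02],
  [0.0155,0.213,0,0,0.02],
  [0.0155,0.213,0,0,0.02],
  [0.0155,0.213,0,0,0.02],
])

```text
clock: 20.6
tool_pos: [0.5268, 0.1943, 0.1699]
tcp_rot: [0.056, 0.998, -0.0, 0.0]
contact_force: [0.1, -0.5, -0.9]
finger_gap: 0.322
gripper_force: 59.7
```

jog_arm([
  [0.0005,0.0005,-0.01,0.1,0.02],
  [0.0005,0.0005,-0.05,0.1,0.02],
  [0.0005,0.0005,-0.09,0.1,0.02],
  [0.0005,0.0005,-0.11,0.1,0.02],
  [0.0005,0.0005,-0.117,0.1,0.02],
  [0.0005,0.0005,-0.117,0.1,0.02],
  [0.0005,0.0005,-0.117,0.1,0.02],
])

```text
clock: 21.3
tool_pos: [0.5278, 0.1949, 0.0528]
tcp_rot: [0.056, 0.998, -0.0, 0.0]
contact_force: [0.1, -0.5, -0.7]
finger_gap: 0.321
gripper_force: 59.6
```

jog_arm([
  [0.0005,0.001,-0.0005,0,0.02],
  [0.0005,0.001,-0.001,0,0.02],
  [0.0005,0.001,-0.002,0,0.02],
  [0.0005,0.001,-0.002,0,0.02],
])

```text
clock: 21.7
tool_pos: [0.5283, 0.1966, 0.0515]
tcp_rot: [0.055, 0.998, -0.0, 0.0]
contact_force: [-2.4, -1.4, 6.8]
finger_gap: 0.316
gripper_force: 60.6
```

jog_arm([
  [0,0,0,0,0.045],
  [0,0,0,0,0.045],
  [0,0,0,0,0.045],
  [0,0,0,0,0.045],
  [0,0,0.03,0,0.045],
  [0,0,0.07,0,0.06],
  [0,0,0.12,0,0.065],
  [0,0,0.16,0,0.065],
])

```text
clock: 22.5
tool_pos: [0.5281, 0.1968, 0.2129]
tcp_rot: [0.055, 0.998, 0.0, 0.001]
contact_force: [0.4, -0.1, -0.4]
finger_gap: 0.764
gripper_force: 0.0
```

jog_arm([
  [-0.05,-0.45,0.03,5,0.065],
  [-0.05,-0.45,0.03,5,0.065],
  [-0.05,-0.45,0.03,5,0.065],
  [-0.05,-0.45,0.03,5,0.065],
  [-0.05,-0.45,0.03,5,0.065],
  [-0.05,-0.45,0.03,5,0.065],
  [-0.05,-0.45,0.03,5,0.065],
  [-0.05,-0.45,0.03,5,0.065],
])

```text
clock: 23.3
tool_pos: [0.4831, -0.2018, 0.2372]
tcp_rot: [0.012, 1.0, -0.0, 0.0]
contact_force: [1.4, 0.3, -0.2]
finger_gap: 0.763
gripper_force: 0.0
```

Felt block next, at (0.4765, -0.327).

jog_arm([
  [-0.007,-0.125,-0.06,0.1,0.065],
  [-0.007,-0.125,-0.06,0.1,0.065],
  [-0.007,-0.125,-0.06,0.1,0.065],
  [-0.007,-0.125,-0.06,0.1,0.065],
  [-0.007,-0.125,-0.06,0.1,0.065],
  [-0.007,-0.125,-0.06,0.1,0.065],
])

```text
clock: 23.9
tool_pos: [0.4769, -0.324, 0.1773]
tcp_rot: [0.011, 1.0, 0.0, -0.0]
contact_force: [0.2, -0.3, -0.2]
finger_gap: 0.76
gripper_force: 0.0
```

```bash
python3 -c "
from h import *
blk(N[0],'w9.png')"
```

```text
tool [ 0.4771 -0.3238  0.1776] 88.82
 mark 0.93 [ 0.4774 -0.3278  0.0597] [251. 186.]
 rect [ 473.6 -328.1] [ 41.4 128.2] 88.22
```

jog_arm([
  [-0.001,-0.0035,-0.04,-0.4,0.065],
  [-0.001,-0.0035,-0.08,-0.4,0.065],
  [-0.001,-0.0035,-0.115,-0.4,0.065],
  [-0.001,-0.0035,-0.124,-0.4,0.065],
  [-0.001,-0.0035,-0.124,-0.4,0.065],
])

```text
clock: 24.55
tool_pos: [0.4754, -0.3273, 0.0524]
tcp_rot: [0.014, 1.0, 0.001, -0.001]
contact_force: [0.3, 0.1, 0.2]
finger_gap: 0.758
gripper_force: 0.0
```

jog_arm([
  [0,0,0,0,0.03],
  [0,0,0,0,0.03],
  [0,0,0,0,0.03],
  [0,0,0,0,0.03],
  [0,0,0,0,0.03],
  [0,0,0,0,0.03],
  [0,0,0,0,0.03],
])

```text
clock: 25.25
tool_pos: [0.4773, -0.3295, 0.0553]
tcp_rot: [0.014, 1.0, -0.001, 0.002]
contact_force: [0.5, 0.8, 7.4]
finger_gap: 0.462
gripper_force: 61.6
```

jog_arm([
  [0,0,0.03,0,0.03],
  [0,0,0.07,0,0.03],
  [0,0,0.11,0,0.03],
  [0.01,0.04,0.12,0,0.03],
  [0.015,0.09,0.12,-1,0.03],
  [0.02,0.14,0.12,-2,0.03],
  [0.025,0.19,0.12,-3,0.03],
  [0.03,0.24,0.12,-4.8,0.03],
])

```text
clock: 26.05
tool_pos: [0.5058, -0.0878, 0.1741]
tcp_rot: [0.057, 0.998, -0.0, 0.001]
contact_force: [1.6, 0.3, -2.7]
finger_gap: 0.458
gripper_force: 61.3
```

jog_arm([
  [0.01,0.04,0,0,0.03],
  [0.0125,0.09,0,0,0.03],
  [0.0125,0.14,0,0,0.03],
  [0.0125,0.18,0,0,0.03],
  [0.0125,0.212,0,0,0.03],
  [0.0125,0.212,0,0,0.03],
  [0.0125,0.212,0,0,0.03],
  [0.0125,0.212,0,0,0.03],
])

```text
clock: 26.85
tool_pos: [0.5183, 0.1217, 0.1734]
tcp_rot: [0.056, 0.998, -0.0, 0.0]
contact_force: [0.0, -1.2, -1.7]
finger_gap: 0.459
gripper_force: 61.5
```

jog_arm([
  [0.001,0.0005,-0.01,0.1,0.03],
  [0.001,0.0005,-0.05,0.1,0.03],
  [0.001,0.0005,-0.09,0.1,0.03],
  [0.001,0.0005,-0.11,0.1,0.03],
  [0.001,0.0005,-0.116,0.1,0.03],
  [0.001,0.0005,-0.116,0.1,0.03],
  [0.001,0.0005,-0.116,0.1,0.03],
])

```text
clock: 27.55
tool_pos: [0.5197, 0.1223, 0.0572]
tcp_rot: [0.056, 0.998, -0.0, 0.0]
contact_force: [0.4, 0.2, -1.4]
finger_gap: 0.458
gripper_force: 61.5
```

jog_arm([
  [0.0005,0.0005,-0.0005,0,0.03],
  [0.0005,0.0005,-0.0015,0,0.03],
  [0.0005,0.0005,-0.0025,0,0.03],
  [0.0005,0.0005,-0.0025,0,0.03],
])

```text
clock: 27.95
tool_pos: [0.5204, 0.1235, 0.0552]
tcp_rot: [0.055, 0.998, -0.0, 0.001]
contact_force: [1.1, -0.4, 3.5]
finger_gap: 0.462
gripper_force: 62.5
```

jog_arm([
  [0,0,0,0,0.052],
  [0,0,0,0,0.052],
  [0,0,0,0,0.052],
  [0,0,0,0,0.052],
  [0,0,0.03,0,0.052],
  [0,0,0.07,0,0.052],
  [0,0,0.12,0,0.065],
  [0,0,0.16,0,0.065],
])

```text
clock: 28.75
tool_pos: [0.5199, 0.1236, 0.2169]
tcp_rot: [0.055, 0.998, 0.0, 0.001]
contact_force: [1.0, 0.4, 0.2]
finger_gap: 0.761
gripper_force: 0.0
```

jog_arm([
  [-0.03,0.11,0.15,0,0.085],
  [-0.03,0.11,0.15,0,0.085],
  [-0.03,0.11,0.15,0,0.085],
  [-0.03,0.11,0.15,0,0.085],
  [-0.03,0.11,0.15,0,0.085],
  [-0.03,0.11,0.15,0,0.085],
])

```text
clock: 29.35
tool_pos: [0.4896, 0.2339, 0.3648]
tcp_rot: [0.055, 0.999, -0.0, 0.001]
contact_force: [-0.3, 0.2, -0.3]
finger_gap: 0.998
gripper_force: 0.0
```

```bash
python3 - <<'E'
from h import *
p=wrist("w10.png"); print(tool()[:3,3],yaw())
a=np.radians(-6.4); Rm=np.array([[np.cos(a),-np.sin(a)],[np.sin(a),np.cos(a)]]); o=np.array([.532,.233])
for n in N:
  for d in optics.mark_of(p,n)[:2]: q=ww(p,d["point"]); print(n,round(d["confidence"],2),((q[:2]-o)@Rm*1000).round(1),q[2].round(3))
  for d in optics.outline_of(p,n)[:1]:
    ct=max(cv2.findContours(d["pixels"].astype(np.uint8),0,2)[0],key=cv2.contourArea).reshape(-1,2)
    r=cv2.minAreaRect(((ray2plane(p,ct,TOP[n])[:,:2]-o)@Rm*1000).astype(np.float32)); print("  rect",np.round(r[0],1),np.round(r[1],1),round(r[2],2))
im=p["color"][:,:,::-1].copy()
for y,L,W,t in((111,112,34,84),(37,140,26,98),(-37,81,28,85),(-111,125,40,90)):
  c=np.array([[-L/2,y-W/2],[L/2,y-W/2],[L/2,y+W/2],[-L/2,y+W/2]])/1000@Rm.T+o
  cv2.polylines(im,[wproj(p,np.c_[c,np.full(4,t/1000)]).astype(np.int32)],True,(0,255,0),1)
cv2.imwrite("pics/w10o.png",cv2.resize(im[70:280,110:400],None,fx=2.7,fy=2.7,interpolation=3))
E
```

```text
[0.4891727  0.23312483 0.36362617] 83.68120693587196
felt_block_mid 0.69 [  -1.4 -111. ] 0.06
  rect [  -5.1 -103.9] [132.1  52.9] 1.29
thin_block_mid 0.86 [ -1.  -41.2] 0.052
  rect [ -5.2 -35.7] [28.6 88.3] 89.47
black_block_mid 0.57 [-2.6 39.5] 0.062
  rect [-6.3 34.8] [145.1  30.9] 0.9
cork_block_mid 0.97 [ -3.9 114.1] 0.053
cork_block_mid 0.79 [-213.9   31.4] 0.032
  rect [ -4.8 104.4] [119.1  44.9] 0.38
```

View pics/w10o.png

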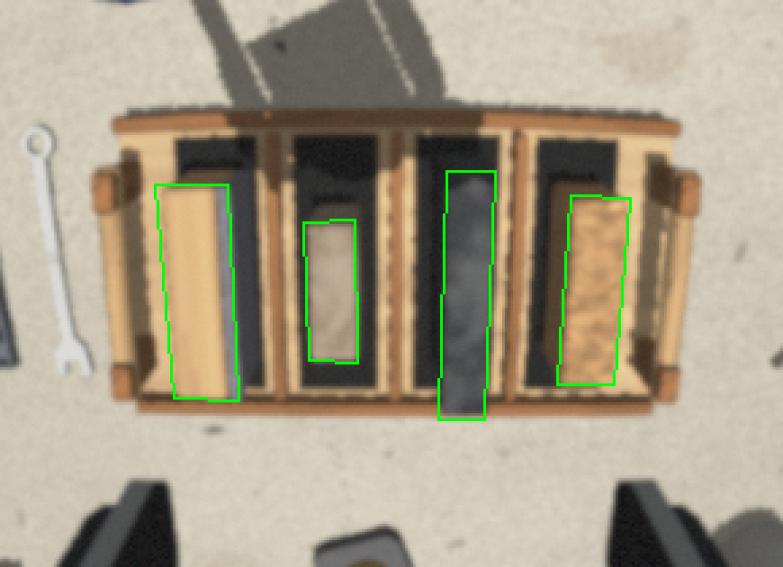

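The view shows felt (200,290), thin (332,290), black (467,295) and cork (595,290) upright on their ideal outlines, with the gripper clear. I'm handing it in.

```bash
python3 -c "
from h import *
print(ticket.sign_off())"
```

```text
the job is handed in; nothing more can be done
None
```

All four blocks stand on edge in the carrying rack in their original order (cork, black, thin, felt from the left). Each is within a few millimetres of its bay's middle and parallel to the battens by the last picture, and the job was handed in at about 30 s.

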